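# Scrape down the baking sheet and rack the scraper

### The arm

A 6-joint arm with a two-finger parallel gripper is mounted at the origin on the work surface. World frame = base frame: x ahead of the robot, y to its left, z up, the work surface at z = 0. Lengths are in m, angles in rad, forces in N, time in s.
With the tool pointing down it reaches from about 0.3 to 0.75 m from the base axis. Payload 8.5 kg.
Tool frame: the origin (TCP) lies at the very end of the fingers, on their centre line; the grasp point (between the pads) lies 19 mm behind it; x points along the fingers, y is the direction in which the jaws open and shut, and the axes are right-handed (so a half turn about x gives the same grasp; the last joint's range is limited). The gripper opens to 85 mm and grips with 20 to 120 N. Pads are 22 mm wide; open, the fingers measure 114 mm over their backs; the gripper's body (76 mm by 85 mm) begins 54 mm behind the grasp point. The pads swing forward as they close: fully open they stand 13 mm farther back than shut.
Start: joints at [1.051, 0.381, 1.297, -0, 1.464, -0.215], TCP at [0.165, 0.525, 0.231] pointing down, gripper open.
Joint ranges: [-3.11, 3.11], [-0.89, 2.33], [0.22, 2.48], [-1.42, 4.56], [0.17, 2.85], [-2.88, 2.88]. Speed limits (rad/s): [2.39, 2.39, 3.14, 3.14, 3.14, 3.14].

### API

Orientations are given as [roll, pitch, yaw] about the fixed x, y, z axes, in that order (R = Rz(yaw) Ry(pitch) Rx(roll)).
In Python, from cell import ctrl gives the robot as it stands.
- The arm moves only by the shell command python3 -m handwheel 'ROWS' [FORCE]. ROWS is JSON, a list of rows, each an object of numbers: "x", "y", "z": the shift along the world's x, y, z in cm; "wx", "wy", "wz": the turn, a rotation vector about the world's x, y, z in degrees; "hand": the finger opening in cm, from 0 to 8.54. A call has 1 to 12 rows; each row is the pose to reach, as a shift and turn from the pose measured when the call began; what a row does not reach only later rows make up. A row lasts 1/10 s, in which the tool goes at most 50 mm and 8.59 degrees, less where a joint would pass 70% of its speed; a pose out of reach is approached as far as the arm can. A call with a gripper value outside its range is refused whole. The fingers move at their own pace and stop on an object; FORCE is the grip in N (left out, the last holds). Time passes only in rows, so rows that repeat a pose let the fingers close. It gives the time, the measured TCP pose, the force and the opening at its end, in the units of the state.
- ctrl.state(): the state, without advancing time (a new reading comes with each control period).
- ctrl.snapshot(name): name is "scene" or "top" or "wrist"; returns a dict with "pixels" (480x640x3 uint8, red, green, blue), "K" (3x3 intrinsics, pixels), "cam_to_world" (4x4, takes a point from camera to world coordinates). Camera axes: x right, y up, looking along -z (the intrinsics and any distortion apply to the point x, -y, -z); pixel columns grow to the right and rows downward; lengths in m; the calibration is good to about 2 mm. A picture is of the moment at which its call begins. There is no depth.
- ctrl.sign_off(): hands the job in, once; it reports no verdict.
The state is a dict: "clock": time; "joint_positions": joint angles; "qd": joint speeds; "tau": joint torques, N m; "tool_pos": TCP position; "orientation": TCP orientation; "contact_force": force on the tool from outside, world axes, zero at the start; "moment": the same for the moment, N m; "opening": finger opening in m.
Only numpy, scipy, OpenCV 4.12 (cv2) and the standard library are available. Lean on these libraries where they do the work, as an engineer would, in place of code of your own. Each camera call takes 0.05 s, during which the arm holds its last target.

### The job

Use the scraper block to wipe all five biscuit chips off the baking sheet, over its open edge into the crumb trough, with the scraper's sole kept lightly pressed on the steel as it wipes: do not lean hard on the sheet and do not touch the chips with the gripper. When the sheet is clear, put the scraper back in its grey holder, groove over the rib, fully home, and let go. Leave the other things on the table where they are.

Things in the scene. Friction and masses are not known exactly. Their poses are not given: they have to be found in the camera images.
- station: Fixed station: level dark steel baking sheet on legs, aluminium crumb trough at one end. Origin 50 mm below the sheet's top face; z up, y along the sheet towards the trough, x across. The whole stands 0-12 mm higher at times. Sheet free over x -80..80, y -115..100 mm; lips 10 mm high, 6 mm thick on both long sides and the -y end; the +y end is open, with a sheer drop into the trough.
- sheet (a point): sheet's top surface, 50 mm straight above the station's origin (axes as the station's)
- pan (a joint): how far the sheet is pressed down (m): 0 free. It sits on stiff rubber mounts that give about 1 mm for each 30 N.
- trough (a point): centre of the trough's inner floor, at station x 0, y 145, z 6 mm. Inside of the trough: station x -80..80, y 100..190 mm; its outer walls reach 4 mm above the sheet's surface.
- chip0: loose chip of broken biscuit, about 30 x 20 mm and 7 mm thick, 12 g; starts lying flat on the sheet. Origin: centre of its underside.
- chip1: loose chip of broken biscuit, about 32 x 22 mm and 7 mm thick, 12 g; starts lying flat on the sheet. Origin: centre of its underside.
- chip2: loose chip of broken biscuit, about 34 x 20 mm and 7 mm thick, 12 g; starts lying flat on the sheet. Origin: centre of its underside.
- chip3: loose chip of broken biscuit, about 30 x 22 mm and 7 mm thick, 12 g; starts lying flat on the sheet. Origin: centre of its underside.
- chip4: loose chip of broken biscuit, about 32 x 20 mm and 7 mm thick, 12 g; starts lying flat on the sheet. Origin: centre of its underside.
- scraper: Loose scraper standing on its sole, 300 g, facing any way. White plastic block with steel sole, 100 (its y) x 26 (x) x 30 mm high; centred on top a wooden grip, 60 (y) x 20 (x) mm, from 30 to 77 mm above the sole. A vertical groove, 12 wide x 9.5 mm deep, runs the block's full height in its +x face at y = +30 mm. Origin: centre of the sole.
- holder: Fixed grey holder, 76 (x) x 150 (y) x 34 mm high; pocket in its top 29.5 x 103.5 mm, 22 mm deep, mouth chamfered 3 mm. A rib 8 mm wide stands 7.5 mm out of the pocket's +x wall at y = +30 mm, up to the top face. The scraper goes in only with its x and y pointing as the holder's, groove over rib; turned round it stands on the rib. Origin: centre of the underside.
- seat (a point): centre of the holder's pocket floor, 12 mm above the table, where the scraper's sole rests when home (axes as the holder's)
- mug: bystander: white mug, 76 mm wide, 85 mm high; origin under its centre
- cutter: bystander: steel ring cookie cutter, 52 mm wide, 30 mm high; origin under its centre
- brush: bystander: pastry brush lying near the robot's right; origin under its middle
- jar: bystander: glass jar with steel cap, 80 mm wide, 120 mm high; origin under its centre
- tin: bystander: plain steel tin, 74 mm wide, 100 mm high; origin under its centre
- spatula: bystander: spatula lying near the robot's left; origin under its middle

How it is judged:
By the outcome, as a careful person would: the job done as asked, in the order asked, and still so for the second after the job is handed in, with the robot touching nothing.
It also fails if it takes over 67 s, if anything falls off the work surface, if the arm or the gripper's body presses on something with over 40 N, if the wrist force passes 120 N, or if a joint passes its speed limit or range.

## Working session

There is one attempt and no reset: what is moved stays moved. The work goes in short steps, Python scripts to look and compute and a shell command to move; the robot and the scene stay as the last step left them, time stands still between calls to the robot, and variables do not carry over. Pictures are saved under pics/ and viewed, and the job is handed in when it is done.

```bash
ls; mkdir -p pics; python3 - <<'E'
from cell import ctrl
import cv2
s=ctrl.state();print(s)
for n in ["scene","top","wrist"]:
    d=ctrl.snapshot(n);cv2.imwrite(f"pics/{n}0.png",d["pixels"][:,:,::-1]);print(n,d["K"],d["cam_to_world"],[k for k in d])
E
```

```text
pics
{'clock': 0.0, 'joint_positions': array([ 1.05070247e+00,  3.81224801e-01,  1.29828228e+00, -2.26340835e-05,
        1.46361915e+00, -2.15312186e-01]), 'qd': array([ 0.00068305, -0.00049527,  0.0013062 , -0.00023486, -0.00099218,
        0.00049468]), 'tau': array([-6.91073674e-04, -4.48473966e+01, -2.31277657e+01, -2.88940601e-04,
        4.87091951e-03, -2.69914096e-06]), 'tool_pos': array([0.16490578, 0.52437636, 0.23068907]), 'orientation': array([-1.77143766,  1.56926259, -2.07621689]), 'contact_force': array([ 0.33385244,  0.05551008, -0.40492396]), 'moment': array([0.03349897, 0.01116008, 0.04661885]), 'opening': 0.08566693792001029}
scene [[545.81672257   0.         318.47206975]
 [  0.         545.81672257 252.79265325]
 [  0.           0.           1.        ]] [[-0.72697153 -0.51240113  0.45711867  1.07207629]
 [ 0.68642916 -0.55982987  0.464118    0.5800263 ]
 [ 0.0180941   0.65118016  0.75870746  0.93867103]
 [ 0.          0.          0.          1.        ]] ['pixels', 'K', 'cam_to_world']
top [[465.71557492   0.         316.91387492]
 [  0.         465.71557492 236.56684102]
 [  0.           0.           1.        ]] [[ 5.77350254e-03  9.82241682e-01 -1.87531183e-01  3.47589922e-01]
 [-9.99367534e-01 -9.12816604e-04 -3.55485280e-02  5.90326860e-02]
 [-3.50884275e-02  1.87617816e-01  9.81615178e-01  1.06448630e+00]
 [ 0.00000000e+00  0.00000000e+00  0.00000000e+00  1.00000000e+00]] ['pixels', 'K', 'cam_to_world']
wrist [[427.71528577   0.         314.25980106]
 [  0.         427.71528577 236.98027113]
 [  0.           0.           1.        ]] [[ 0.29994543 -0.90239732 -0.30937326  0.08578271]
 [ 0.95395418  0.28303992  0.09929668  0.55106385]
 [-0.00204007 -0.3249115   0.94574222  0.37373147]
 [ 0.          0.          0.          1.        ]] ['pixels', 'K', 'cam_to_world']
```

View pics/scene0.png

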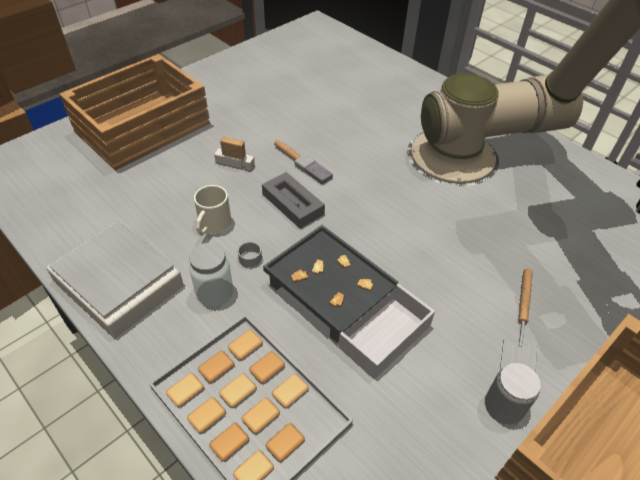

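View pics/top0.png

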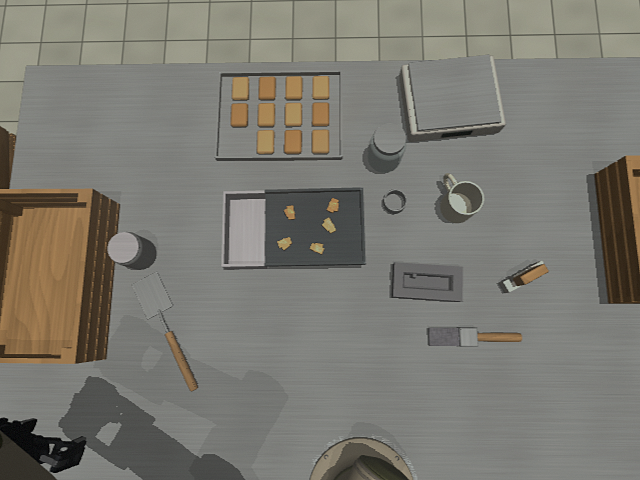

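View pics/wrist0.png

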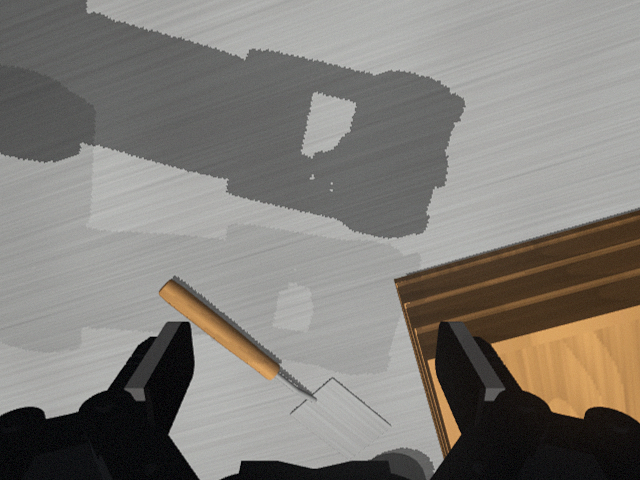

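```bash
cat > h.py <<'E'
from cell import ctrl
import cv2, numpy as np
def snap(n,f):
    d=ctrl.snapshot(n); cv2.imwrite(f"pics/{f}.png",d["pixels"][:,:,::-1]); np.savez(f"pics/{f}.npz",**d); return d
def crop(f,u0,v0,u1,v1,s,out):
    im=cv2.imread(f"pics/{f}.png")[v0:v1,u0:u1]; cv2.imwrite(f"pics/{out}.png",cv2.resize(im,None,fx=s,fy=s,interpolation=cv2.INTER_CUBIC))
def px2w(f,u,v,z):
    d=np.load(f"pics/{f}.npz");K=d["K"];T=d["cam_to_world"]
    r=T[:3,:3]@np.array([(u-K[0,2])/K[0,0],-(v-K[1,2])/K[1,1],-1]);p=T[:3,3];return p+r*(z-p[2])/r[2]
def w2px(f,P):
    d=np.load(f"pics/{f}.npz");K=d["K"];T=d["cam_to_world"]
    c=T[:3,:3].T@(np.array(P)-T[:3,3]);return np.array([K[0,0]*c[0]/-c[2]+K[0,2],-K[1,1]*c[1]/-c[2]+K[1,2]])
E
python3 - <<'E'
from h import *
snap("scene","s1");snap("top","t1")
crop("t1",380,250,570,310,4,"t1a")
crop("t1",210,175,380,280,4,"t1b")
crop("s1",205,120,335,230,6,"s1a")
crop("s1",255,215,445,380,4,"s1b")
E
```

```text
(no output)
```

View pics/t1a.png

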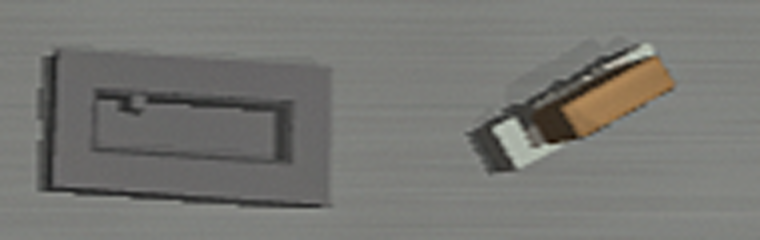

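View pics/t1b.png

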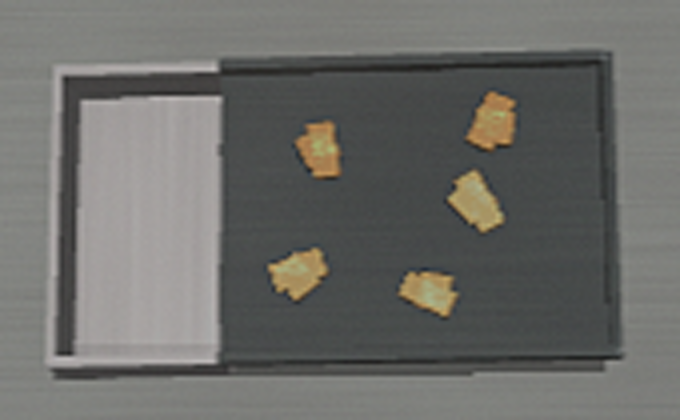

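View pics/s1a.png

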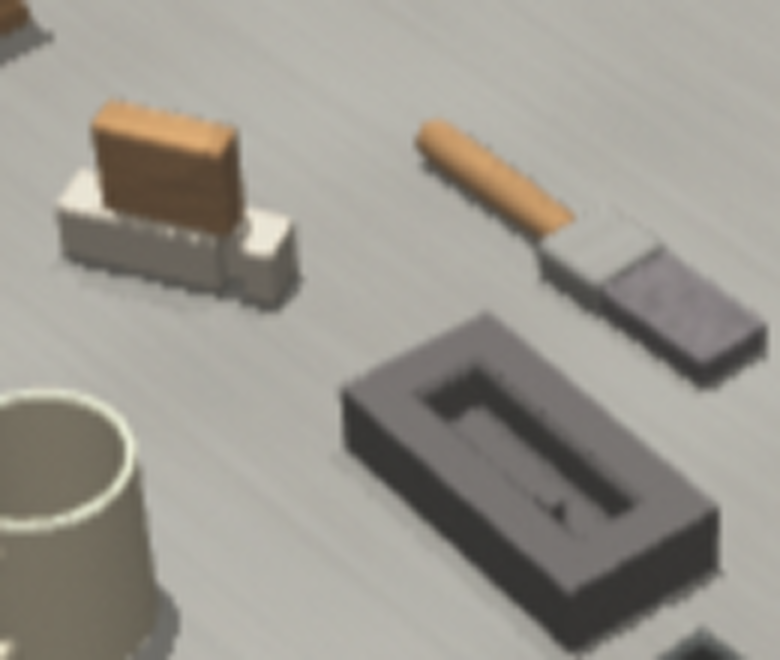

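View pics/s1b.png

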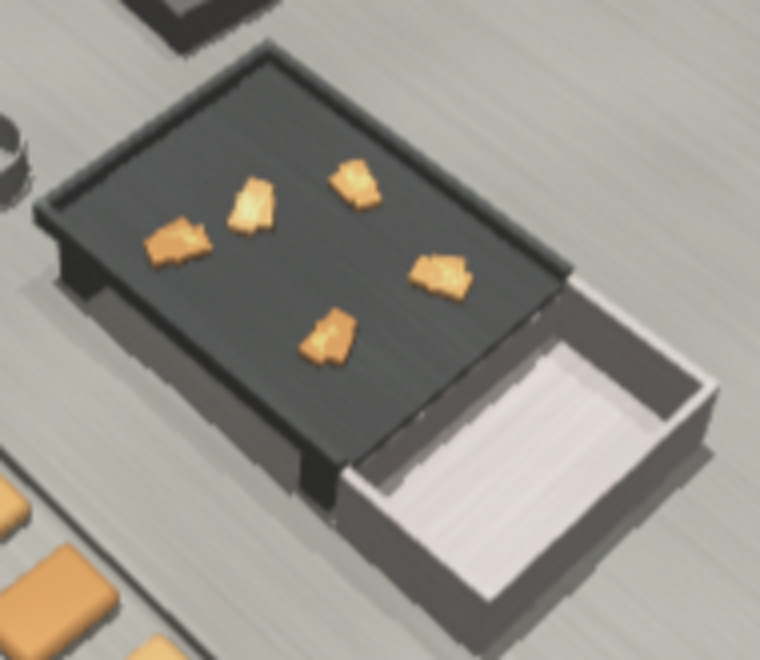

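```bash
cat > fit.py <<'E'
from h import *
from scipy.optimize import least_squares
def full(c,off,s): return ((c[0]+.5)/s-.5+off[0],(c[1]+.5)/s-.5+off[1])
def fit(obs,x0,freez):
    # obs: (img, (u,v), local xyz)
    def P(q,l):
        c,s=np.cos(q[2]),np.sin(q[2]); return np.array([q[0]+c*l[0]-s*l[1],q[1]+s*l[0]+c*l[1],l[2]+(q[3] if freez else 0)])
    f=lambda q: np.concatenate([w2px(i,P(q,l))-np.array(p) for i,p,l in obs])
    r=least_squares(f,x0,loss="soft_l1"); 
    return r.x,r.fun.reshape(-1,2)
E
python3 - <<'E'
from fit import *
T=lambda c:("t1",full(c,(380,250),4)); S=lambda c:("s1",full(c,(205,120),6))
TB=lambda c:("t1",full(c,(210,175),4)); SB=lambda c:("s1",full(c,(255,215),4))
def go(name,L,x0,fz):
  for nm,sub in (("both",L),("top",[l for l in L if l[0][0]=="t1"]),("scene",[l for l in L if l[0][0]=="s1"])):
    q,r=fit([(a[0],a[1],l) for a,l in sub],x0,fz); print(name,nm,np.round(q[:2]*1e3,1),np.degrees(q[2]).round(2),q[3:]*1e3); 
    if nm=="both":print(np.round(r,1).tolist())
hx,hy=.038,.075
go("holder",[(T((57,50)),(hx,hy,.034)),(T((331,66)),(hx,-hy,.034)),(T((327,207)),(-hx,-hy,.034)),(T((54,188)),(-hx,hy,.034)),
 (S((487,313)),(-hx,-hy,.034)),(S((718,512)),(-hx,hy,.034)),(S((572,592)),(hx,hy,.034)),(S((342,390)),(hx,-hy,.034)),(S((572,651)),(hx,hy,0))],[.38,-.19,0],False)
go("scraper",[(T((655,57)),(.01,-.03,.077)),(T((677,85)),(-.01,-.03,.077)),(T((588,137)),(-.01,.03,.077)),(T((568,105)),(.01,.03,.077)),
 (S((110,100)),(-.01,-.03,.077)),(S((238,122)),(-.01,.03,.077)),(S((225,157)),(.01,.03,.077)),(S((93,125)),(.01,-.03,.077)),
 (S((58,207)),(.013,-.05,.03)),(S((295,218)),(-.013,.05,.03)),(S((270,255)),(.013,.05,.03)),(S((272,308)),(.013,.05,.0))],[.38,-.39,.5],False)
go("station",[(TB((613,52)),(.086,-.121,.06)),(TB((622,357)),(-.086,-.121,.06)),(TB((220,60)),(.086,.1,.06)),(TB((219,362)),(-.086,.1,.06)),
 (SB((268,42)),(-.086,-.121,.06)),(SB((35,210)),(.086,-.121,.06)),(SB((572,268)),(-.086,.1,.06)),(SB((345,468)),(.086,.1,.06))],[.48,.1,0,0.],True)
E
```

```text
holder both [ 444.8 -148.8] -3.59 []
[[0.7, -0.4], [0.6, -0.1], [1.3, -0.6], [0.1, -0.5], [0.9, -0.1], [1.2, -0.4], [0.4, 0.7], [0.4, -0.0], [0.5, 1.0]]
holder top [ 444.  -147.3] -3.55 []
holder scene [ 445.4 -150.7] -3.34 []
scraper both [ 457.5 -364.2] 28.95 []
[[1.9, -1.6], [1.8, -0.3], [-0.3, 0.6], [-0.7, 0.2], [-0.0, -0.5], [0.6, 0.7], [-0.4, -0.4], [-0.5, 0.0], [-0.1, 0.1], [0.3, 0.3], [0.6, 0.3], [1.1, 0.5]]
scraper top [ 457.1 -362.7] 29.35 []
scraper scene [ 457.4 -365. ] 28.91 []
station both [563.5 111.7] 1.38 [-0.85842167]
[[0.2, -0.6], [0.9, -0.5], [0.1, 0.1], [0.1, 0.5], [0.5, -0.0], [0.1, -0.4], [1.2, 0.4], [-0.4, 0.5]]
station top [564.3 112.5] 0.96 [-5.26642222]
station scene [560.6 107.9] 1.81 [-6.59607464]
```

```bash
python3 - <<'E'
from fit import *
from scipy.spatial.transform import Rotation as R
st=np.array([.5635,.1117]);a=np.radians(1.4);c,s=np.cos(a),np.sin(a)
def loc(p): d=p[:2]-st; return np.array([c*d[0]+s*d[1],-s*d[0]+c*d[1]])*1e3
for n,off,pts in (("t1",(210,175),[(320,150),(492,122),(476,201),(298,273),(430,292)]),("s1",(255,215),[(178,241),(252,206),(355,184),(442,275),(330,337)])):
    for p in pts: print(n,p,np.round(loc(px2w(n,*full(p,off,4),.056)),0))
s_=ctrl.state();M=R.from_euler("xyz",s_["orientation"]).as_matrix();print(M.round(3),s_["clock"],s_["joint_positions"].round(3))
print("tool y azimuth",np.degrees(np.arctan2(M[1,1],M[0,1])))
for n,u,v,z in(("mug",462,200,.085),("cutter",394,202,.03),("jar",389,142,.12)): print(n,px2w("t1",u,v,z)[:2].round(3))
E
```

```text
t1 (320, 150) [33. 44.]
t1 (492, 122) [ 47. -52.]
t1 (476, 201) [  2. -42.]
t1 (298, 273) [-36.  57.]
t1 (430, 292) [-48. -16.]
s1 (178, 241) [ 46. -56.]
s1 (252, 206) [  2. -46.]
s1 (355, 184) [-48. -19.]
s1 (442, 275) [-36.  53.]
s1 (330, 337) [33. 40.]
[[-0.     0.3    0.954]
 [-0.001  0.954 -0.3  ]
 [-1.    -0.001 -0.   ]] 0.25 [ 1.051  0.381  1.298 -0.     1.464 -0.215]
tool y azimuth 72.53580063905954
mug [ 0.614 -0.217]
cutter [ 0.625 -0.079]
jar [ 0.734 -0.06 ]
```

```bash
python3 -m handwheel '[{"x":31,"y":-46,"wz":-43},{"x":31,"y":-46,"wz":-43},{"x":31,"y":-46,"wz":-43},{"x":31,"y":-46,"wz":-43},{"x":31,"y":-46,"wz":-43},{"x":31,"y":-46,"wz":-43},{"x":31,"y":-46,"wz":-43},{"x":31,"y":-46,"wz":-43},{"x":31,"y":-46,"wz":-43},{"x":31,"y":-46,"wz":-43},{"x":31,"y":-46,"wz":-43},{"x":31,"y":-46,"wz":-43}]' 40; cat > st.py <<'E'
from h import *
from scipy.spatial.transform import Rotation as R
import sys
s=ctrl.state();M=R.from_euler("xyz",s["orientation"]).as_matrix();p=s["tool_pos"]
az=np.degrees(np.arctan2(M[1,1],M[0,1]))
print("t",round(s["clock"],2),"p",(p*1e3).round(1),"az",az.round(2),"toolx",M[:,0].round(4),"F",s["contact_force"].round(2),"M",s["moment"].round(2),"op",round(s["opening"]*1e3,1),"j",s["joint_positions"].round(2))
E
python3 st.py
```

```text
t 0.25 p [165.  524.5 231. ] az 72.54 toolx [-3.e-04 -6.e-04 -1.e+00] F [0.05 0.08 0.07] M [ 0.01  0.05 -0.01] op 85.2 j [ 1.05  0.38  1.3  -0.    1.46 -0.22]invalid input
```

```bash
python3 -m handwheel '[{"x":2.5,"y":-4,"wz":-7}]'; echo rc $?; python3 -m handwheel --help | head -20
```

```text
rc 1invalid input
invalid input: not JSON, or not a number
```

```bash
python3 -m handwheel '[{"x":2.5,"y":-4,"z":0,"wx":0,"wy":0,"wz":-7,"hand":8.5}]'; echo rc $?
```

```text
clock: 0.35
tool_pos: [0.1888, 0.4863, 0.2304]
orientation: [-3.067, 1.57, 2.792]
contact_force: [1.2, -1.8, 0.2]
opening: 0.085
rc 0
```

```bash
python3 -m handwheel '[{"x":29,"y":-42,"z":0,"wx":0,"wy":0,"wz":-36,"hand":8.5},{"x":29,"y":-42,"z":0,"wx":0,"wy":0,"wz":-36,"hand":8.5},{"x":29,"y":-42,"z":0,"wx":0,"wy":0,"wz":-36,"hand":8.5},{"x":29,"y":-42,"z":0,"wx":0,"wy":0,"wz":-36,"hand":8.5},{"x":29,"y":-42,"z":0,"wx":0,"wy":0,"wz":-36,"hand":8.5},{"x":29,"y":-42,"z":0,"wx":0,"wy":0,"wz":-36,"hand":8.5},{"x":29,"y":-42,"z":0,"wx":0,"wy":0,"wz":-36,"hand":8.5},{"x":29,"y":-42,"z":0,"wx":0,"wy":0,"wz":-36,"hand":8.5},{"x":29,"y":-42,"z":0,"wx":0,"wy":0,"wz":-36,"hand":8.5},{"x":29,"y":-42,"z":0,"wx":0,"wy":0,"wz":-36,"hand":8.5},{"x":29,"y":-42,"z":0,"wx":0,"wy":0,"wz":-36,"hand":8.5},{"x":29,"y":-42,"z":0,"wx":0,"wy":0,"wz":-36,"hand":8.5}]' 40; python3 st.py
```

```text
clock: 1.55
tool_pos: [0.4793, 0.0652, 0.23]
orientation: [-2.694, 1.569, 2.534]
contact_force: [-0.3, 1.4, 0.1]
opening: 0.0849
t 1.55 p [479.3  65.2 230. ] az 29.55 toolx [-1.3e-03  9.0e-04 -1.0e+00] F [-0.26  1.41  0.07] M [-0.02  0.05  0.04] op 84.9 j [-0.11  0.27  1.47  0.    1.4  -0.63]
```

```bash
python3 -m handwheel '[{"x":-2.2,"y":-42.9,"z":-6,"wx":0,"wy":0,"wz":-0.6,"hand":8.5},{"x":-2.2,"y":-42.9,"z":-6,"wx":0,"wy":0,"wz":-0.6,"hand":8.5},{"x":-2.2,"y":-42.9,"z":-6,"wx":0,"wy":0,"wz":-0.6,"hand":8.5},{"x":-2.2,"y":-42.9,"z":-6,"wx":0,"wy":0,"wz":-0.6,"hand":8.5},{"x":-2.2,"y":-42.9,"z":-6,"wx":0,"wy":0,"wz":-0.6,"hand":8.5},{"x":-2.2,"y":-42.9,"z":-6,"wx":0,"wy":0,"wz":-0.6,"hand":8.5},{"x":-2.2,"y":-42.9,"z":-6,"wx":0,"wy":0,"wz":-0.6,"hand":8.5},{"x":-2.2,"y":-42.9,"z":-6,"wx":0,"wy":0,"wz":-0.6,"hand":8.5},{"x":-2.2,"y":-42.9,"z":-6,"wx":0,"wy":0,"wz":-0.6,"hand":8.5},{"x":-2.2,"y":-42.9,"z":-6,"wx":0,"wy":0,"wz":-0.6,"hand":8.5},{"x":-2.2,"y":-42.9,"z":-6,"wx":0,"wy":0,"wz":-0.6,"hand":8.5}]' 40; python3 st.py; python3 -c "
from h import *
snap('wrist','w2')"
```

```text
clock: 2.65
tool_pos: [0.4575, -0.3625, 0.1699]
orientation: [-2.959, 1.568, 2.259]
contact_force: [0.7, -0.0, -0.8]
opening: 0.0853
t 2.65 p [ 457.5 -362.5  169.9] az 28.98 toolx [-0.0017  0.0021 -1.    ] F [ 0.69 -0.03 -0.8 ] M [ 0.04 -0.    0.01] op 85.3 j [-0.87  0.49  1.3   0.    1.35 -1.38]
```

View pics/w2.png

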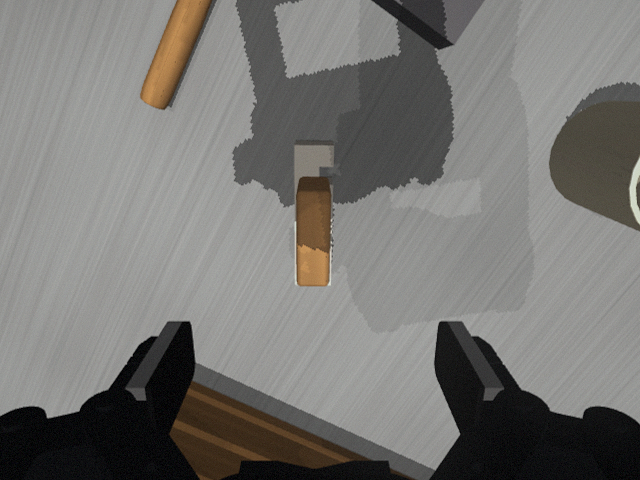

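```bash
python3 - <<'E'
from h import *
crop("w2",270,120,370,310,3.1,"w2a")
a=np.radians(28.95);c,s=np.cos(a),np.sin(a)
for l in [(.01,-.03,.077),(-.01,-.03,.077),(-.01,.03,.077),(.01,.03,.077),(.013,.05,.03),(-.013,.05,.03),(.013,.05,0)]:
    print(l,w2px("w2",(.4575+c*l[0]-s*l[1],-.3642+s*l[0]+c*l[1],l[2])).round(1))
E
```

```text
(0.01, -0.03, 0.077) [327.4 291.6]
(-0.01, -0.03, 0.077) [294.6 291.5]
(-0.01, 0.03, 0.077) [293.  195.3]
(0.01, 0.03, 0.077) [328.5 195.3]
(0.013, 0.05, 0.03) [331.2 148.8]
(-0.013, 0.05, 0.03) [291.4 148.7]
(0.013, 0.05, 0) [329.7 143.4]
```

View pics/w2a.png

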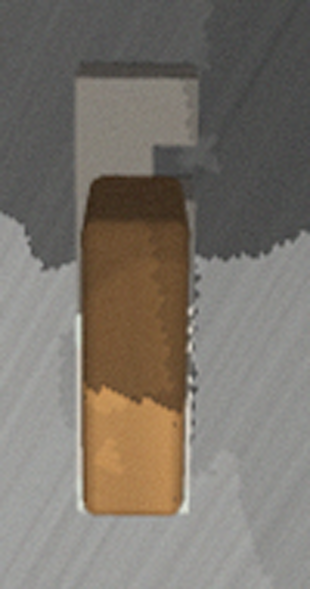

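```bash
python3 -m handwheel '[{"x":0,"y":0,"z":-13.3,"wx":0,"wy":0,"wz":0,"hand":8.5},{"x":0,"y":0,"z":-13.3,"wx":0,"wy":0,"wz":0,"hand":8.5},{"x":0,"y":0,"z":-13.3,"wx":0,"wy":0,"wz":0,"hand":8.5},{"x":0,"y":0,"z":-13.3,"wx":0,"wy":0,"wz":0,"hand":8.5},{"x":0,"y":0,"z":-13.3,"wx":0,"wy":0,"wz":0,"hand":1},{"x":0,"y":0,"z":-13.3,"wx":0,"wy":0,"wz":0,"hand":1},{"x":0,"y":0,"z":-13.3,"wx":0,"wy":0,"wz":0,"hand":1},{"x":0,"y":0,"z":-13.3,"wx":0,"wy":0,"wz":0,"hand":1},{"x":0,"y":0,"z":-13.3,"wx":0,"wy":0,"wz":0,"hand":1},{"x":0,"y":0,"z":-13.3,"wx":0,"wy":0,"wz":0,"hand":1},{"x":0,"y":0,"z":-13.3,"wx":0,"wy":0,"wz":0,"hand":1},{"x":0,"y":0,"z":-13.3,"wx":0,"wy":0,"wz":0,"hand":1}]' 70; python3 st.py
```

```text
clock: 3.9
tool_pos: [0.4581, -0.3622, 0.0382]
orientation: [2.86, 1.57, 1.796]
contact_force: [-1.3, 2.4, 6.2]
opening: 0.019
t 3.9 p [ 458.1 -362.2   38.2] az 29.04 toolx [-2.e-04  7.e-04 -1.e+00] F [-1.32  2.39  6.17] M [ 0.35 -0.07  0.13] op 19.0 j [-0.87  0.64  1.46  0.    1.05 -1.38]
```

```bash
python3 -m handwheel '[{"x":0,"y":0,"z":5,"wx":0,"wy":0,"wz":0,"hand":1},{"x":0,"y":0,"z":12,"wx":0,"wy":0,"wz":0,"hand":1},{"x":0,"y":0,"z":12,"wx":0,"wy":0,"wz":0,"hand":1},{"x":8,"y":37.5,"z":12,"wx":0,"wy":0,"wz":-117.6,"hand":1},{"x":8,"y":37.5,"z":12,"wx":0,"wy":0,"wz":-117.6,"hand":1},{"x":8,"y":37.5,"z":12,"wx":0,"wy":0,"wz":-117.6,"hand":1},{"x":8,"y":37.5,"z":12,"wx":0,"wy":0,"wz":-117.6,"hand":1},{"x":8,"y":37.5,"z":12,"wx":0,"wy":0,"wz":-117.6,"hand":1},{"x":8,"y":37.5,"z":12,"wx":0,"wy":0,"wz":-117.6,"hand":1},{"x":8,"y":37.5,"z":12,"wx":0,"wy":0,"wz":-117.6,"hand":1},{"x":8,"y":37.5,"z":12,"wx":0,"wy":0,"wz":-117.6,"hand":1},{"x":8,"y":37.5,"z":12,"wx":0,"wy":0,"wz":-117.6,"hand":1}]' 70; python3 st.py
```

```text
clock: 5.1
tool_pos: [0.5379, 0.0165, 0.1581]
orientation: [-2.373, 1.569, 1.584]
contact_force: [0.5, -0.9, -2.5]
opening: 0.0194
t 5.1 p [537.9  16.5 158.1] az -43.28 toolx [-0.      0.0014 -1.    ] F [ 0.45 -0.9  -2.49] M [-0.01 -0.03 -0.03] op 19.4 j [-0.19  0.43  1.45  0.    1.27  0.56]
```

```bash
python3 -m handwheel '[{"x":0,"y":-0.3,"z":0,"wx":0,"wy":0,"wz":-45.3,"hand":1},{"x":0,"y":-0.3,"z":0,"wx":0,"wy":0,"wz":-45.3,"hand":1},{"x":0,"y":-0.3,"z":0,"wx":0,"wy":0,"wz":-45.3,"hand":1},{"x":0,"y":-0.3,"z":0,"wx":0,"wy":0,"wz":-45.3,"hand":1},{"x":0,"y":-0.3,"z":0,"wx":0,"wy":0,"wz":-45.3,"hand":1},{"x":0,"y":-0.3,"z":0,"wx":0,"wy":0,"wz":-45.3,"hand":1},{"x":0,"y":-0.3,"z":0,"wx":0,"wy":0,"wz":-45.3,"hand":1},{"x":0,"y":-0.3,"z":0,"wx":0,"wy":0,"wz":-45.3,"hand":1}]' 70; python3 st.py;python3 -c "
from h import *
snap('wrist','w3');snap('scene','s3')
crop('s3',200,120,440,340,3,'s3a')"
```

```text
clock: 5.9
tool_pos: [0.5378, 0.0135, 0.1579]
orientation: [-2.005, 1.57, 1.163]
contact_force: [-0.6, 0.2, -2.5]
opening: 0.0188
t 5.9 p [537.8  13.5 157.9] az -88.5 toolx [ 5.0e-04  1.1e-03 -1.0e+00] F [-0.56  0.17 -2.52] M [-0.04 -0.01  0.  ] op 18.8 j [-0.2   0.42  1.45  0.    1.26  1.35]
```

View pics/w3.png

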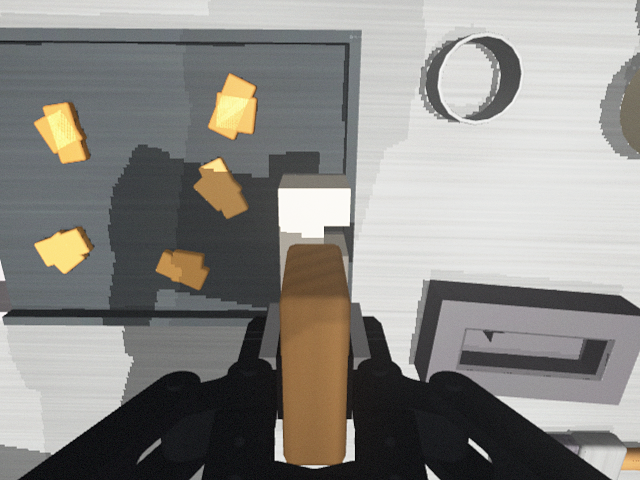

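View pics/s3a.png

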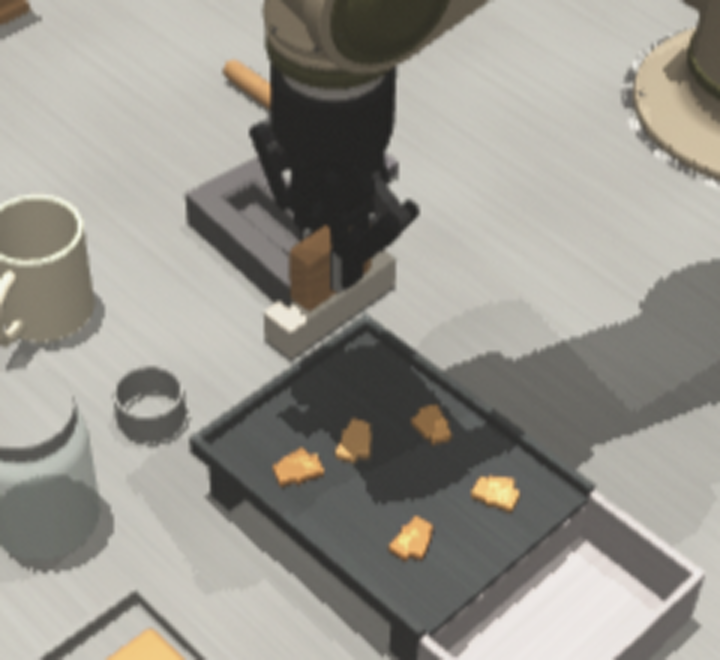

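```bash
python3 - <<'E'
from h import *
st=np.array([.5635,.1117]);a=np.radians(1.4);c,s=np.cos(a),np.sin(a)
def loc(p): d=p[:2]-st; return np.array([c*d[0]+s*d[1],-s*d[0]+c*d[1]])*1e3
z=.1579-.0382
for n,u,v,zz in (("blk +y,-x",278,188,z+.03),("blk +y,+x",351,188,z+.03),("blk bot",285,176,z),("blk bot",348,176,z),("lip outer corner exp(86,-121)",361,30,.06),("lip inner top corner exp(80,-115)",352,42,.06),("lip -x outer edge ",5,323,.06),("lip -x inner edge",5,311,.06)):
    p=px2w("w3",u,v,zz);print(n,p[:2].round(4),loc(p).round(1))
crop("w3",400,260,640,420,3.2,"w3b")
E
```

```text
blk +y,-x [0.5886 0.0291] [ 23.1 -83.2]
blk +y,+x [0.5893 0.0028] [  23.1 -109.5]
blk bot [0.5872 0.0285] [ 21.7 -83.7]
blk bot [0.5879 0.0016] [  21.7 -110.6]
lip outer corner exp(86,-121) [ 0.6519 -0.0061] [  85.5 -120. ]
lip inner top corner exp(80,-115) [ 0.6462 -0.0019] [  79.9 -115.5]
lip -x outer edge  [0.4761 0.211 ] [-84.9 101.4]
lip -x inner edge [0.4848 0.2092] [-76.3  99.4]
```

View pics/w3b.png

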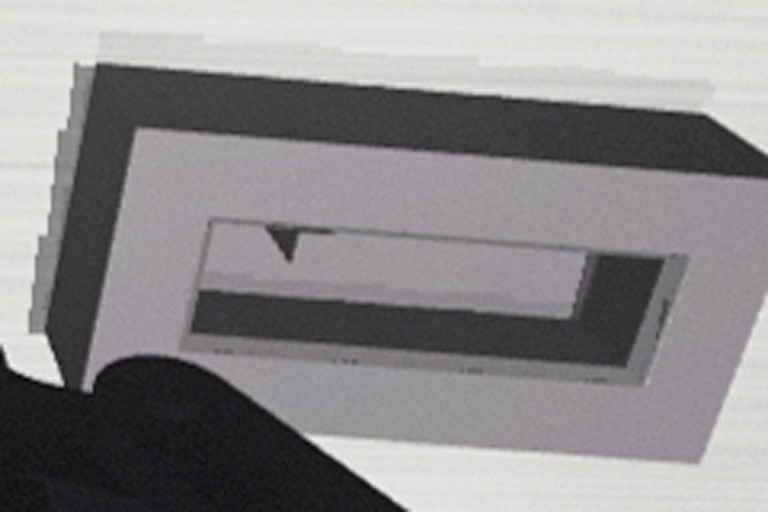

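```bash
python3 -m handwheel '[{"x":0,"y":0,"z":-4,"wx":0,"wy":0,"wz":-0.1,"hand":1},{"x":0,"y":0,"z":-5.6,"wx":0,"wy":0,"wz":-0.1,"hand":1},{"x":0,"y":0,"z":-5.6,"wx":0,"wy":0,"wz":-0.1,"hand":1},{"x":0,"y":0,"z":-5.6,"wx":0,"wy":0,"wz":-0.1,"hand":1}]' 70; python3 st.py
```

```text
clock: 6.4
tool_pos: [0.5382, 0.0134, 0.1026]
orientation: [-2.569, 1.569, 0.597]
contact_force: [0.8, 0.6, -1.8]
opening: 0.0196
t 6.4 p [538.2  13.4 102.6] az -88.6 toolx [ 1.3e-03  9.0e-04 -1.0e+00] F [ 0.83  0.57 -1.82] M [-0.04  0.02 -0.  ] op 19.6 j [-0.2   0.49  1.53  0.    1.12  1.35]
```

```bash
for i in 1 2; do python3 -m handwheel '[{"x":0,"y":0,"z":-0.3,"wx":0,"wy":0,"wz":0,"hand":1},{"x":0,"y":0,"z":-0.3,"wx":0,"wy":0,"wz":0,"hand":1}]'; python3 st.py; done
```

```text
clock: 6.6
tool_pos: [0.5386, 0.0133, 0.1003]
orientation: [-2.979, 1.568, 0.188]
contact_force: [0.2, -0.3, -1.9]
opening: 0.0191
t 6.6 p [538.6  13.3 100.3] az -88.59 toolx [ 2.9e-03  5.0e-04 -1.0e+00] F [ 0.23 -0.3  -1.91] M [-0.02 -0.   -0.01] op 19.1 j [-0.2   0.49  1.53  0.    1.12  1.35]
clock: 6.8
tool_pos: [0.5386, 0.0134, 0.0974]
orientation: [-3.006, 1.568, 0.16]
contact_force: [0.3, 0.2, -2.1]
opening: 0.0191
t 6.8 p [538.6  13.4  97.4] az -88.59 toolx [ 3.1e-03  5.0e-04 -1.0e+00] F [ 0.34  0.22 -2.09] M [ 0.01  0.02 -0.02] op 19.1 j [-0.2   0.5   1.53  0.    1.11  1.35]
```

```bash
python3 -m handwheel '[{"x":-0.05,"y":0,"z":-0.3,"wx":0,"wy":0.17,"wz":0,"hand":1},{"x":-0.05,"y":0,"z":-0.3,"wx":0,"wy":0.17,"wz":0,"hand":1}]'; python3 st.py;python3 -m handwheel '[{"x":0,"y":0,"z":-0.2,"wx":0,"wy":0,"wz":0,"hand":1},{"x":0,"y":0,"z":-0.2,"wx":0,"wy":0,"wz":0,"hand":1}]'; python3 st.py
```

```text
clock: 7.0
tool_pos: [0.5379, 0.0134, 0.0941]
orientation: [-0.823, 1.57, 2.343]
contact_force: [-0.3, -0.2, -3.1]
opening: 0.0195
t 7.0 p [537.9  13.4  94.1] az -88.59 toolx [-6.e-04  7.e-04 -1.e+00] F [-0.26 -0.2  -3.1 ] M [-0.03  0.02 -0.04] op 19.5 j [-0.2   0.5   1.54  0.    1.11  1.35]
clock: 7.2
tool_pos: [0.5378, 0.0134, 0.0918]
orientation: [-0.6, 1.569, 2.566]
contact_force: [-0.3, 0.1, -1.6]
opening: 0.0194
t 7.2 p [537.8  13.4  91.8] az -88.58 toolx [-1.2e-03  8.0e-04 -1.0e+00] F [-0.29  0.14 -1.64] M [ 0.04 -0.01  0.03] op 19.4 j [-0.2   0.5   1.54  0.    1.1   1.35]
```

Sole now at ≈53.6; keep feeling down.

```bash
for i in 1 2; do python3 -m handwheel '[{"x":0,"y":0,"z":-0.15,"wx":0,"wy":0,"wz":0,"hand":1},{"x":0,"y":0,"z":-0.15,"wx":0,"wy":0,"wz":0,"hand":1}]'>/dev/null; python3 st.py; done;  python3 -m handwheel '[{"x":0,"y":0,"z":-0.08,"wx":0,"wy":-0.05,"wz":0,"hand":1},{"x":0,"y":0,"z":-0.08,"wx":0,"wy":-0.05,"wz":0,"hand":1}]'>/dev/null; python3 st.py
```

```text
t 7.4 p [537.7  13.5  90. ] az -88.58 toolx [-1.6e-03  8.0e-04 -1.0e+00] F [ 0.25  0.34 -2.31] M [-0.01 -0.01  0.01] op 19.2 j [-0.2   0.51  1.54  0.    1.1   1.35]
t 7.6 p [537.8  13.5  89. ] az -88.58 toolx [-9.e-04  6.e-04 -1.e+00] F [-2.29  0.02  1.57] M [-0.05  0.27 -0.03] op 19.2 j [-0.2   0.51  1.54  0.    1.09  1.35]
t 7.8 p [537.8  13.5  88.9] az -88.58 toolx [ 6.e-04  4.e-04 -1.e+00] F [-3.11  0.23  5.65] M [-0.    0.53 -0.03] op 19.2 j [-0.2   0.51  1.54  0.    1.09  1.35]
```

```bash
python3 -m handwheel '[{"x":-0.02,"y":1,"z":-0.07,"wx":0,"wy":0,"wz":0,"hand":1},{"x":-0.06,"y":2.5,"z":-0.07,"wx":0,"wy":0,"wz":0,"hand":1},{"x":-0.1,"y":4,"z":-0.07,"wx":0,"wy":0,"wz":0,"hand":1}]' ; python3 st.py
```

```text
clock: 8.1
tool_pos: [0.5375, 0.0533, 0.0889]
orientation: [2.687, 1.568, -0.43]
contact_force: [0.1, -5.4, 5.4]
opening: 0.0195
t 8.1 p [537.5  53.3  88.9] az -88.58 toolx [ 0.0027 -0.0013 -1.    ] F [ 0.11 -5.4   5.36] M [-1.08  0.17  0.02] op 19.5 j [-0.12  0.51  1.54 -0.    1.09  1.43]
```

```bash
python3 -m handwheel '[{"x":-0.04,"y":1.5,"z":-0.07,"wx":0.1,"wy":0.12,"wz":0,"hand":1},{"x":-0.08,"y":3,"z":-0.07,"wx":0.1,"wy":0.12,"wz":0,"hand":1},{"x":-0.12,"y":4.5,"z":-0.07,"wx":0.1,"wy":0.12,"wz":0,"hand":1},{"x":-0.16,"y":6,"z":-0.07,"wx":0.1,"wy":0.12,"wz":0,"hand":1},{"x":-0.2,"y":7.5,"z":-0.07,"wx":0.1,"wy":0.12,"wz":0,"hand":1}]' ; python3 st.py; python3 -c "
from h import *
snap('wrist','w4')"
```

```text
clock: 8.6
tool_pos: [0.536, 0.1285, 0.0889]
orientation: [2.7, 1.568, -0.417]
contact_force: [0.1, -5.0, 6.0]
opening: 0.0193
t 8.6 p [536.  128.5  88.9] az -88.56 toolx [ 0.0026 -0.0012 -1.    ] F [ 0.13 -5.02  5.95] M [-1.13  0.15  0.11] op 19.3 j [ 0.02  0.53  1.51 -0.    1.11  1.57]
```

View pics/w4.png

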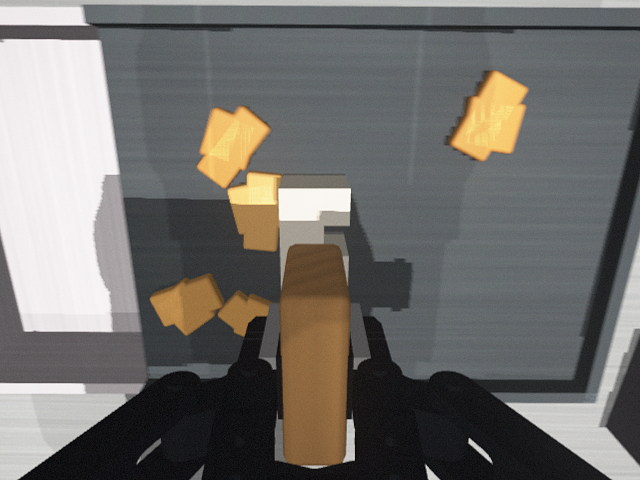

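```bash
python3 -m handwheel '[{"x":0.1,"y":1.2,"z":-0.07,"wx":0.1,"wy":0.12,"wz":0,"hand":1},{"x":0.2,"y":2.4,"z":-0.07,"wx":0.1,"wy":0.12,"wz":0,"hand":1},{"x":0.3,"y":3.6,"z":-0.07,"wx":0.1,"wy":0.12,"wz":0,"hand":1},{"x":0.35,"y":4.8,"z":-0.07,"wx":0.1,"wy":0.12,"wz":0,"hand":1}]' ; python3 st.py; python3 -c "
from h import *
snap('wrist','w5')"
```

```text
clock: 9.05
tool_pos: [0.5398, 0.1785, 0.0889]
orientation: [-3.135, 1.568, 0.033]
contact_force: [0.9, -5.3, 5.7]
opening: 0.0191
t 9.05 p [539.8 178.5  88.9] az -88.48 toolx [ 2.3e-03  1.0e-04 -1.0e+00] F [ 0.91 -5.33  5.71] M [-1.27  0.12  0.03] op 19.1 j [ 0.11  0.55  1.46 -0.    1.13  1.66]
```

View pics/w5.png

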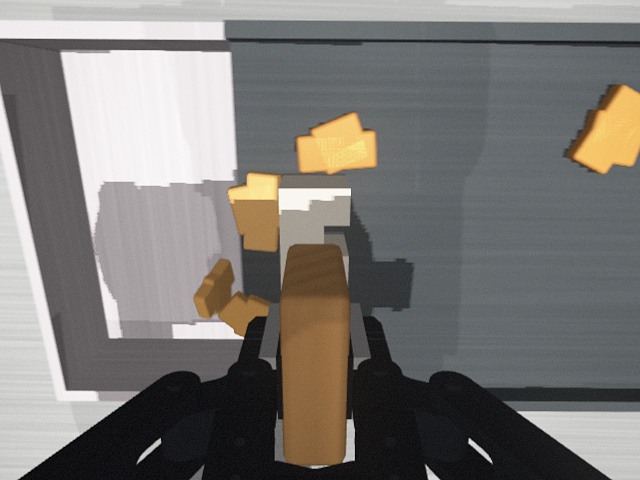

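```bash
python3 -m handwheel '[{"x":-0.03,"y":1.1,"z":-0.07,"wx":0,"wy":0.12,"wz":0,"hand":1},{"x":-0.06,"y":2.2,"z":-0.07,"wx":0,"wy":0.12,"wz":0,"hand":1},{"x":-0.08,"y":3.1,"z":-0.06,"wx":0,"wy":0.12,"wz":0,"hand":1},{"x":-0.08,"y":3.1,"z":-0.06,"wx":0,"wy":0.12,"wz":0,"hand":1}]' ; python3 st.py; python3 -c "
from h import *
snap('wrist','w6')"
```

```text
clock: 9.5
tool_pos: [0.5393, 0.2124, 0.089]
orientation: [-2.559, 1.568, 0.611]
contact_force: [-0.4, 1.5, 4.5]
opening: 0.0194
t 9.5 p [539.3 212.4  89. ] az -88.36 toolx [ 0.0023  0.0016 -1.    ] F [-0.41  1.46  4.5 ] M [0.24 0.22 0.03] op 19.4 j [0.17 0.57 1.42 0.   1.15 1.71]
```

View pics/w6.png

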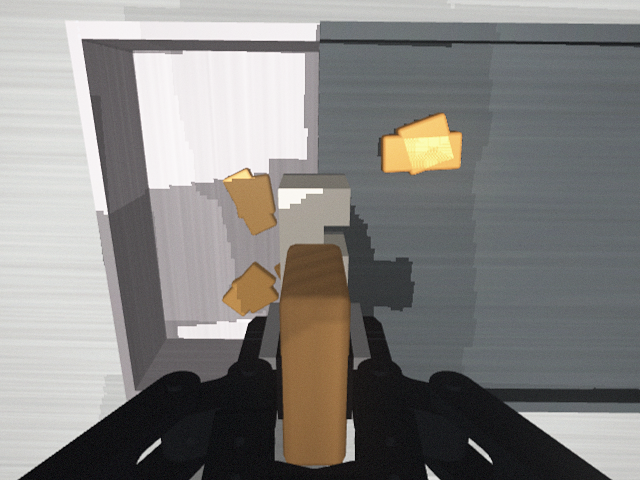

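```bash
python3 -m handwheel '[{"x":0,"y":0,"z":3,"wx":-0.1,"wy":0.13,"wz":-0.2,"hand":1},{"x":0,"y":0,"z":4,"wx":-0.1,"wy":0.13,"wz":-0.2,"hand":1},{"x":5.5,"y":-19.7,"z":4,"wx":-0.1,"wy":0.13,"wz":-0.2,"hand":1},{"x":5.5,"y":-19.7,"z":4,"wx":-0.1,"wy":0.13,"wz":-0.2,"hand":1},{"x":5.5,"y":-19.7,"z":4,"wx":-0.1,"wy":0.13,"wz":-0.2,"hand":1},{"x":5.5,"y":-19.7,"z":4,"wx":-0.1,"wy":0.13,"wz":-0.2,"hand":1},{"x":5.5,"y":-19.7,"z":4,"wx":-0.1,"wy":0.13,"wz":-0.2,"hand":1},{"x":5.5,"y":-19.7,"z":4,"wx":-0.1,"wy":0.13,"wz":-0.2,"hand":1}]' ; python3 st.py; python3 -c "
from h import *
snap('wrist','w7')"
```

```text
clock: 10.35
tool_pos: [0.5942, 0.0143, 0.1281]
orientation: [-0.865, 1.569, 2.299]
contact_force: [-0.0, 0.7, -2.3]
opening: 0.019
t 10.35 p [594.2  14.3 128.1] az -88.71 toolx [-9.e-04  1.e-03 -1.e+00] F [-0.02  0.7  -2.33] M [ 0.05 -0.02  0.02] op 19.0 j [-0.18  0.55  1.33  0.    1.27  1.37]
```

View pics/w7.png

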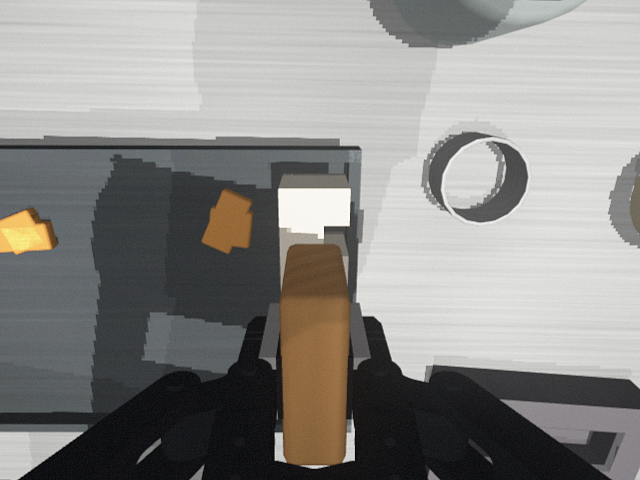

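```bash
python3 -m handwheel '[{"x":-0.4,"y":0.1,"z":-2.5,"wx":0,"wy":-0.05,"wz":0.1,"hand":1},{"x":-0.4,"y":0.1,"z":-3.6,"wx":0,"wy":-0.05,"wz":0.1,"hand":1},{"x":-0.4,"y":0.1,"z":-3.6,"wx":0,"wy":-0.05,"wz":0.1,"hand":1},{"x":-0.4,"y":0.1,"z":-3.6,"wx":0,"wy":-0.05,"wz":0.1,"hand":1}]' ; python3 st.py
```

```text
clock: 10.8
tool_pos: [0.5901, 0.0174, 0.0927]
orientation: [-1.803, 1.57, 1.366]
contact_force: [0.1, 0.3, -2.6]
opening: 0.0192
t 10.8 p [590.1  17.4  92.7] az -88.45 toolx [ 2.0e-04  1.1e-03 -1.0e+00] F [ 0.1   0.29 -2.6 ] M [0.05 0.03 0.06] op 19.2 j [-0.17  0.58  1.38  0.    1.18  1.37]
```

```bash
python3 -m handwheel '[{"x":0,"y":0,"z":-0.3,"wx":0,"wy":0,"wz":0,"hand":1},{"x":0,"y":0,"z":-0.3,"wx":0,"wy":0,"wz":0,"hand":1}]' >/dev/null; python3 st.py;  python3 -m handwheel '[{"x":0,"y":0,"z":-0.12,"wx":0,"wy":0,"wz":0,"hand":1},{"x":0,"y":0,"z":-0.12,"wx":0,"wy":0,"wz":0,"hand":1}]' >/dev/null; python3 st.py
```

```text
t 11.0 p [590.3  17.7  90. ] az -88.43 toolx [ 9.0e-04  1.1e-03 -1.0e+00] F [ 0.06  0.17 -2.2 ] M [ 0.03 -0.03 -0.03] op 19.5 j [-0.17  0.58  1.39  0.    1.17  1.37]
t 11.2 p [590.5  17.7  89.2] az -88.43 toolx [ 0.0016  0.001  -1.    ] F [ 0.62  0.6  -0.84] M [ 0.03 -0.02  0.05] op 19.5 j [-0.17  0.58  1.39  0.    1.17  1.37]
```

```bash
python3 -m handwheel '[{"x":0,"y":0,"z":-0.09,"wx":0,"wy":0.1,"wz":-0.15,"hand":1},{"x":0,"y":0,"z":-0.09,"wx":0,"wy":0.1,"wz":-0.15,"hand":1}]' >/dev/null; python3 st.py;  python3 -m handwheel '[{"x":-0.02,"y":1,"z":-0.07,"wx":0,"wy":0,"wz":0,"hand":1},{"x":-0.06,"y":2.5,"z":-0.07,"wx":0,"wy":0,"wz":0,"hand":1},{"x":-0.1,"y":4,"z":-0.07,"wx":0,"wy":0,"wz":0,"hand":1},{"x":-0.13,"y":5.5,"z":-0.07,"wx":0,"wy":0,"wz":0,"hand":1}]' >/dev/null; python3 st.py
```

```text
t 11.4 p [590.7  17.7  89. ] az -88.58 toolx [ 5.e-04  9.e-04 -1.e+00] F [-1.86  0.41  4.16] M [0.06 0.43 0.03] op 19.1 j [-0.17  0.58  1.39  0.    1.17  1.37]
t 11.8 p [589.9  73.2  88.9] az -88.57 toolx [ 2.3e-03 -7.0e-04 -1.0e+00] F [ 0.18 -4.71  5.15] M [-1.11  0.13  0.08] op 18.7 j [-0.08  0.59  1.38 -0.    1.17  1.47]
```

```bash
python3 -m handwheel '[{"x":-0.04,"y":1.5,"z":-0.07,"wx":0.1,"wy":0.12,"wz":0,"hand":1},{"x":-0.08,"y":3,"z":-0.07,"wx":0.1,"wy":0.12,"wz":0,"hand":1},{"x":-0.12,"y":4.5,"z":-0.07,"wx":0.1,"wy":0.12,"wz":0,"hand":1},{"x":-0.16,"y":6,"z":-0.07,"wx":0.1,"wy":0.12,"wz":0,"hand":1},{"x":-0.2,"y":7.5,"z":-0.07,"wx":0.1,"wy":0.12,"wz":0,"hand":1},{"x":-0.24,"y":9,"z":-0.07,"wx":0.1,"wy":0.12,"wz":0,"hand":1}]' >/dev/null; python3 st.py;python3 -c "
from h import *
snap('wrist','w8')"
```

```text
t 12.4 p [587.8 163.7  88.9] az -88.56 toolx [ 2.e-03 -6.e-04 -1.e+00] F [-0.14 -5.58  5.13] M [-1.27  0.06  0.01] op 19.1 j [ 0.08  0.61  1.33 -0.    1.2   1.62]
```

View pics/w8.png

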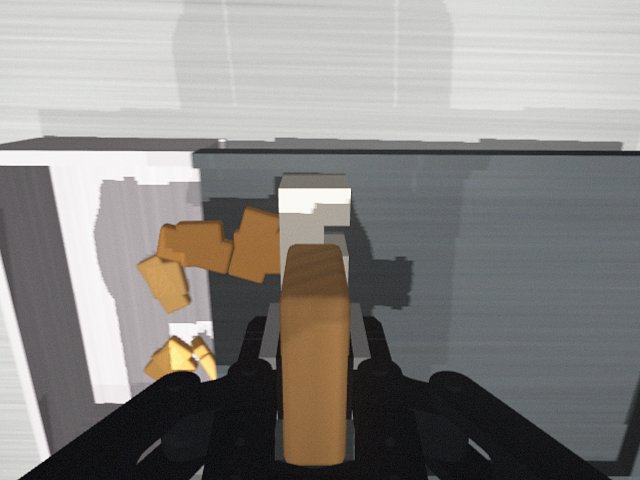

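```bash
python3 -m handwheel '[{"x":-0.04,"y":1.2,"z":-0.07,"wx":0.05,"wy":0.12,"wz":0,"hand":1},{"x":-0.08,"y":2.4,"z":-0.07,"wx":0.05,"wy":0.12,"wz":0,"hand":1},{"x":-0.1,"y":3.6,"z":-0.07,"wx":0,"wy":0.12,"wz":0,"hand":1},{"x":-0.12,"y":4.8,"z":-0.06,"wx":0,"wy":0.12,"wz":0,"hand":1},{"x":-0.12,"y":4.9,"z":-0.06,"wx":0,"wy":0.12,"wz":0,"hand":1}]' >/dev/null; python3 st.py;python3 -c "
from h import *
snap('wrist','w9')"
```

```text
t 12.95 p [586.4 216.4  88.9] az -88.4 toolx [ 1.5e-03  2.0e-04 -1.0e+00] F [-0.64 -2.69  6.19] M [-0.69  0.14  0.02] op 19.2 j [ 0.16  0.64  1.28 -0.    1.22  1.71]
```

View pics/w9.png

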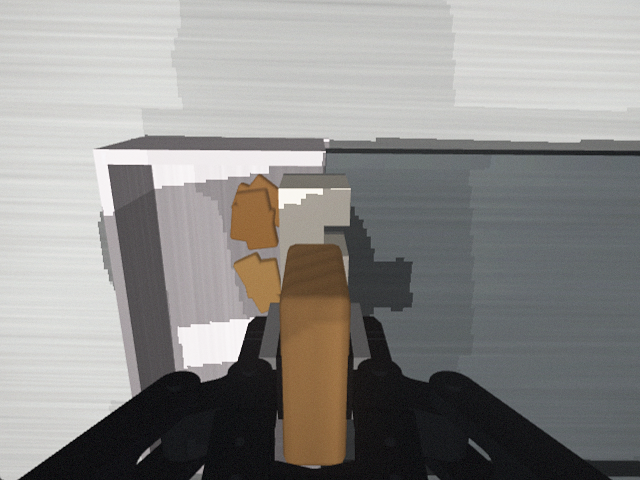

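```bash
python3 -m handwheel '[{"x":0,"y":0,"z":3,"wx":0,"wy":0.1,"wz":0,"hand":1},{"x":0,"y":0,"z":7,"wx":0,"wy":0.1,"wz":0,"hand":1},{"x":-14.1,"y":-36.5,"z":7,"wx":0,"wy":0.1,"wz":85,"hand":1},{"x":-14.1,"y":-36.5,"z":7,"wx":0,"wy":0.1,"wz":85,"hand":1},{"x":-14.1,"y":-36.5,"z":7,"wx":0,"wy":0.1,"wz":85,"hand":1},{"x":-14.1,"y":-36.5,"z":7,"wx":0,"wy":0.1,"wz":85,"hand":1},{"x":-14.1,"y":-36.5,"z":7,"wx":0,"wy":0.1,"wz":85,"hand":1},{"x":-14.1,"y":-36.5,"z":7,"wx":0,"wy":0.1,"wz":85,"hand":1},{"x":-14.1,"y":-36.5,"z":7,"wx":0,"wy":0.1,"wz":85,"hand":1},{"x":-14.1,"y":-36.5,"z":7,"wx":0,"wy":0.1,"wz":85,"hand":1},{"x":-14.1,"y":-36.5,"z":7,"wx":0,"wy":0.1,"wz":85,"hand":1},{"x":-14.1,"y":-36.5,"z":7,"wx":0,"wy":0.1,"wz":85,"hand":1}]' >/dev/null; python3 st.py;python3 -c "
from h import *
snap('scene','s10');snap('top','t10');crop('t10',200,160,520,310,2.5,'t10a');crop('s10',200,120,450,380,2.3,'s10a')"
```

```text
t 14.2 p [ 444.5 -150.6  158.5] az -8.97 toolx [-2.3e-03  9.0e-04 -1.0e+00] F [ 1.06  0.31 -2.53] M [ 0.04  0.   -0.04] op 18.9 j [-0.58  0.32  1.63 -0.    1.2  -0.42]
```

View pics/t10a.png

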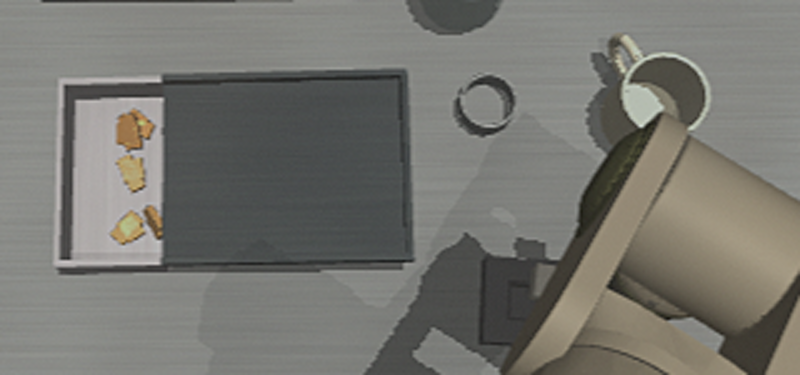

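View pics/s10a.png

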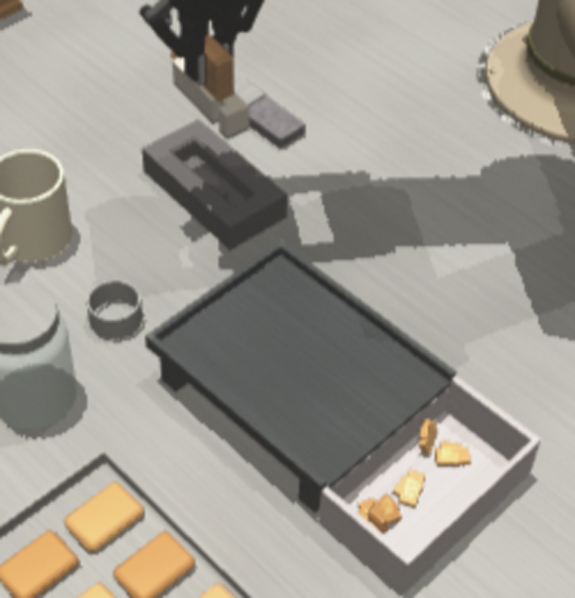

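```bash
python3 -m handwheel '[{"x":0,"y":0.15,"z":-4,"wx":0,"wy":-0.1,"wz":5.4,"hand":1},{"x":0,"y":0.15,"z":-6,"wx":0,"wy":-0.1,"wz":5.4,"hand":1},{"x":0,"y":0.15,"z":-6,"wx":0,"wy":-0.1,"wz":5.4,"hand":1},{"x":0,"y":0.15,"z":-6,"wx":0,"wy":-0.1,"wz":5.4,"hand":1}]' >/dev/null; python3 st.py;python3 -c "
from h import *
snap('wrist','w11');snap('scene','s11');crop('w11',220,60,420,260,4,'w11a');crop('s11',240,130,340,240,6,'s11a')"
```

```text
t 14.7 p [ 445.7 -146.3   98.9] az -3.8 toolx [-5.0e-04  1.7e-03 -1.0e+00] F [ 0.39  0.62 -1.59] M [-0.02 -0.02 -0.01] op 19.4 j [-0.57  0.4   1.72  0.    1.03 -0.51]
```

View pics/w11.png

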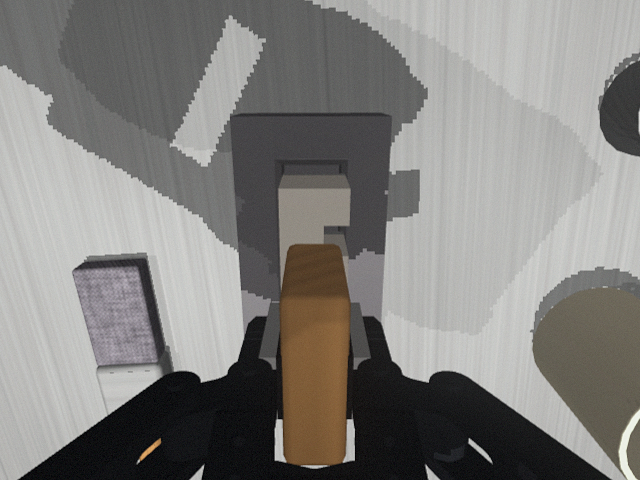

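View pics/w11a.png

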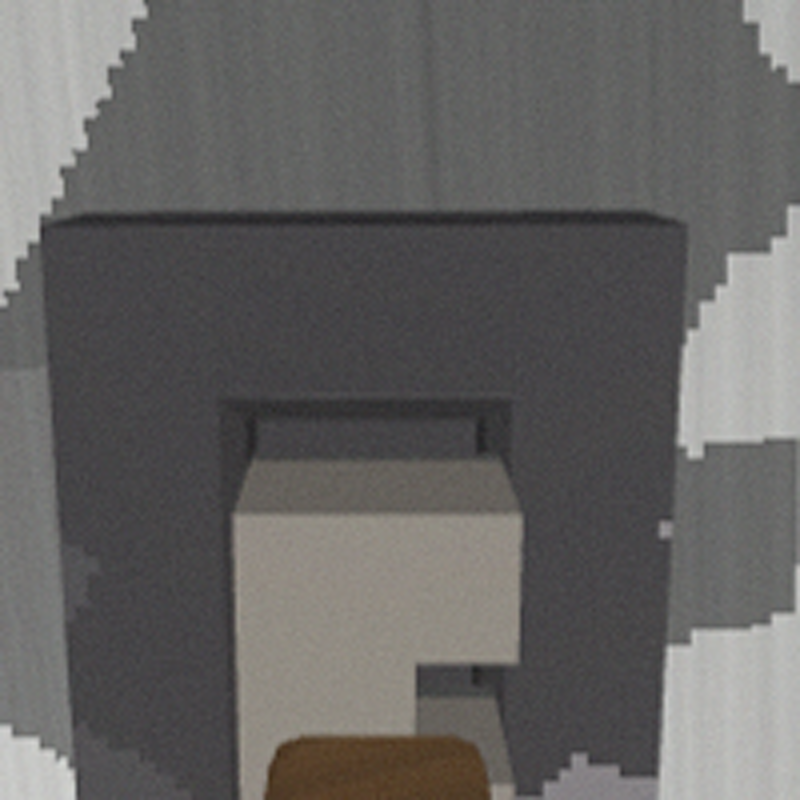

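View pics/s11a.png

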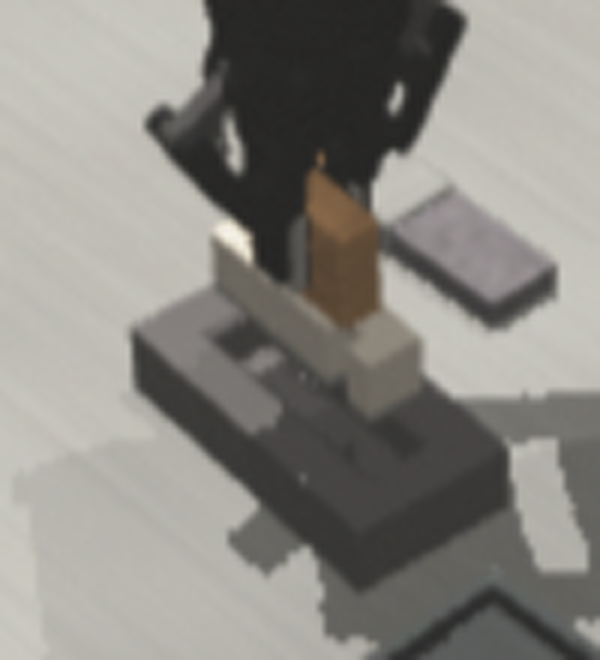

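```bash
python3 - <<'E'
from fit import *
a=np.radians(-3.8);c,s=np.cos(a),np.sin(a)
tcp=np.array([.4457,-.1463])
def loc(p): d=p[:2]-tcp; return np.array([c*d[0]+s*d[1],-s*d[0]+c*d[1]])*1e3
for n,u,v,z in (("Hol +y -x",42,228,.034),("Hol +y +x",687,226,.034),("Hol -x edge low",70,700,.034),("Hol +x edge low",663,700,.034),("mouth +y -x",222,402,.034),("mouth +y +x",513,402,.034),("blk bot",253,460,.0607),("blk bot",501,460,.0607),("blk top",232,514,.0907),("blk top",523,514,.0907)):
    print(n,loc(px2w("w11",*full((u,v),(220,60),4),z)).round(1))
E
```

```text
Hol +y -x [-38.9  73.3]
Hol +y +x [36.7 73.5]
Hol -x edge low [-39.   14.9]
Hol +x edge low [37.1 15. ]
mouth +y -x [-18.4  53. ]
mouth +y +x [16.9 53. ]
blk bot [-12.8  50.9]
blk bot [13.7 50.9]
blk top [-12.6  51.7]
blk top [13.6 51.7]
```

```bash
python3 -m handwheel '[{"x":-0.16,"y":-0.26,"z":-1,"wx":-0.1,"wy":0,"wz":0.15,"hand":1},{"x":-0.16,"y":-0.26,"z":-2,"wx":-0.1,"wy":0,"wz":0.15,"hand":1},{"x":-0.16,"y":-0.26,"z":-2.3,"wx":-0.1,"wy":0,"wz":0.15,"hand":1},{"x":-0.16,"y":-0.26,"z":-2.3,"wx":-0.1,"wy":0,"wz":0.15,"hand":1}]' >/dev/null; python3 st.py;python3 -c "
from h import *
snap('wrist','w12');crop('w12',220,60,420,260,4,'w12a')"
```

```text
t 15.2 p [ 444.  -149.3   76. ] az -3.64 toolx [ 1.e-04 -4.e-04 -1.e+00] F [ 0.52  0.69 -2.44] M [0.02 0.02 0.01] op 19.2 j [-0.58  0.43  1.75 -0.    0.96 -0.51]
```

View pics/w12a.png

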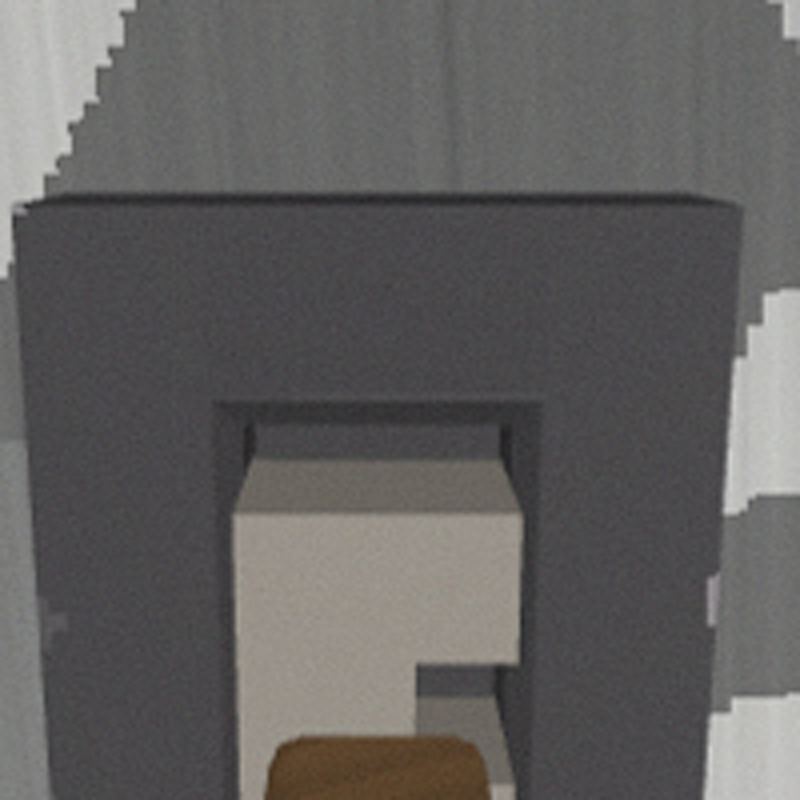

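```bash
python3 - <<'E'
from fit import *
a=np.radians(-3.64);c,s=np.cos(a),np.sin(a)
tcp=np.array([.4440,-.1493])
def loc(p): d=p[:2]-tcp; return np.array([c*d[0]+s*d[1],-s*d[0]+c*d[1]])*1e3
for n,u,v,z in (("Hol +y -x",13,212,.034),("Hol +y +x",742,207,.034),("Hol -x edge low",50,780,.034),("Hol +x edge low",708,780,.034),("mouth +y -x",214,403,.034),("mouth +y +x",545,402,.034),("blk bot",253,460,.0378),("blk bot",501,460,.0378),("blk top",232,514,.0678),("blk top",523,514,.0678)):
    print(n,loc(px2w("w12",*full((u,v),(220,60),4),z)).round(1))
E
```

```text
Hol +y -x [-37.3  76.1]
Hol +y +x [38.4 76.6]
Hol -x edge low [-37.4  12.8]
Hol +x edge low [38.9 12.8]
mouth +y -x [-17.   56.3]
mouth +y +x [18.6 56.4]
blk bot [-12.7  50.9]
blk bot [13.8 50.9]
blk top [-12.5  51.7]
blk top [13.7 51.7]
```

```bash
python3 -m handwheel '[{"x":0,"y":0.03,"z":-0.4,"wx":0,"wy":0,"wz":0.1,"hand":1},{"x":0,"y":0.03,"z":-0.8,"wx":0,"wy":0,"wz":0.1,"hand":1},{"x":0,"y":0.03,"z":-0.8,"wx":0,"wy":0,"wz":0.1,"hand":1}]' >/dev/null; python3 st.py
```

```text
t 15.55 p [ 444.1 -149.    67.9] az -3.53 toolx [ 1.e-04 -4.e-04 -1.e+00] F [ 0.33  0.11 -3.62] M [0.   0.02 0.03] op 19.3 j [-0.58  0.44  1.76 -0.    0.94 -0.52]
```

Sole at ≈29.7, inside the mouth with no contact. Continue.

```bash
python3 -m handwheel '[{"x":0,"y":0,"z":-0.4,"wx":0,"wy":0,"wz":0,"hand":1},{"x":0,"y":0,"z":-0.8,"wx":0,"wy":0,"wz":0,"hand":1},{"x":0,"y":0,"z":-0.8,"wx":0,"wy":0,"wz":0,"hand":1}]' >/dev/null; python3 st.py; python3 -m handwheel '[{"x":0,"y":0,"z":-0.4,"wx":0,"wy":0,"wz":0,"hand":1},{"x":0,"y":0,"z":-0.7,"wx":0,"wy":0,"wz":0,"hand":1},{"x":0,"y":0,"z":-0.7,"wx":0,"wy":0,"wz":0,"hand":1}]' >/dev/null; python3 st.py
```

```text
t 15.85 p [ 443.8 -148.9   59.3] az -3.53 toolx [-8.e-04  1.e-04 -1.e+00] F [ 0.85  0.4  -2.8 ] M [-0.04 -0.04 -0.03] op 19.3 j [-0.58  0.46  1.77 -0.    0.92 -0.52]
t 16.15 p [ 443.6 -148.7   51.9] az -3.53 toolx [-1.5e-03  7.0e-04 -1.0e+00] F [-0.47  0.5  -1.88] M [ 0.02  0.02 -0.03] op 19.5 j [-0.58  0.47  1.77 -0.    0.9  -0.52]
```

```bash
python3 -m handwheel '[{"x":0.02,"y":-0.02,"z":-0.15,"wx":0,"wy":-0.1,"wz":0,"hand":1},{"x":0.02,"y":-0.02,"z":-0.15,"wx":0,"wy":-0.1,"wz":0,"hand":1}]' >/dev/null; python3 st.py; python3 -m handwheel '[{"x":0,"y":0,"z":-0.12,"wx":0,"wy":0,"wz":0,"hand":1},{"x":0,"y":0,"z":-0.12,"wx":0,"wy":0,"wz":0,"hand":1}]' >/dev/null; python3 st.py
```

```text
t 16.35 p [ 443.9 -149.    50.4] az -3.54 toolx [ 3.e-04  6.e-04 -1.e+00] F [-0.77  0.39 -2.1 ] M [-0.03  0.02  0.04] op 19.3 j [-0.58  0.47  1.78  0.    0.89 -0.52]
t 16.55 p [ 443.9 -149.    50.2] az -3.52 toolx [ 0.001  0.    -1.   ] F [-3.67  2.42 11.85] M [0.36 0.62 0.  ] op 19.1 j [-0.58  0.47  1.78  0.    0.89 -0.52]
```

```bash
python3 -m handwheel '[{"x":0,"y":0,"z":0.04,"wx":0,"wy":0,"wz":0,"hand":5},{"x":0,"y":0,"z":0.04,"wx":0,"wy":0,"wz":0,"hand":5},{"x":0,"y":0,"z":0.04,"wx":0,"wy":0,"wz":0,"hand":5},{"x":0,"y":0,"z":0.04,"wx":0,"wy":0,"wz":0,"hand":5},{"x":0,"y":0,"z":0.04,"wx":0,"wy":0,"wz":0,"hand":5}]'; python3 -m handwheel '[{"x":0,"y":0,"z":3,"wx":0,"wy":0,"wz":0,"hand":5},{"x":0,"y":0,"z":8,"wx":0,"wy":0,"wz":0,"hand":5},{"x":0,"y":0,"z":13,"wx":0,"wy":0,"wz":0,"hand":5},{"x":-8,"y":0,"z":16,"wx":0,"wy":0,"wz":0,"hand":5},{"x":-8,"y":10,"z":16,"wx":0,"wy":0,"wz":0,"hand":5},{"x":-8,"y":20,"z":16,"wx":0,"wy":0,"wz":0,"hand":5},{"x":-8,"y":20,"z":16,"wx":0,"wy":0,"wz":0,"hand":5},{"x":-8,"y":20,"z":16,"wx":0,"wy":0,"wz":0,"hand":5},{"x":-8,"y":20,"z":16,"wx":0,"wy":0,"wz":0,"hand":5}]'; python3 st.py;python3 -c "
from h import *
snap('wrist','w13');snap('scene','s13');snap('top','t13');crop('s13',200,130,440,380,2.4,'s13a');crop('s13',240,140,340,240,6,'s13b');crop('t13',210,170,480,310,2.9,'t13a')"
```

```text
clock: 17.05
tool_pos: [0.4439, -0.149, 0.0505]
orientation: [1.739, 1.57, 0.106]
contact_force: [0.4, 0.5, -0.6]
opening: 0.05
clock: 17.95
tool_pos: [0.3624, 0.0553, 0.2108]
orientation: [2.37, 1.569, 0.744]
contact_force: [0.1, -0.4, -0.1]
opening: 0.0499
t 17.95 p [362.4  55.3 210.8] az -3.15 toolx [ 0.0011  0.001  -1.    ] F [ 0.11 -0.41 -0.08] M [-0.07  0.02 -0.01] op 49.9 j [-0.18  0.07  1.78  0.    1.28 -0.12]
```

View pics/s13b.png

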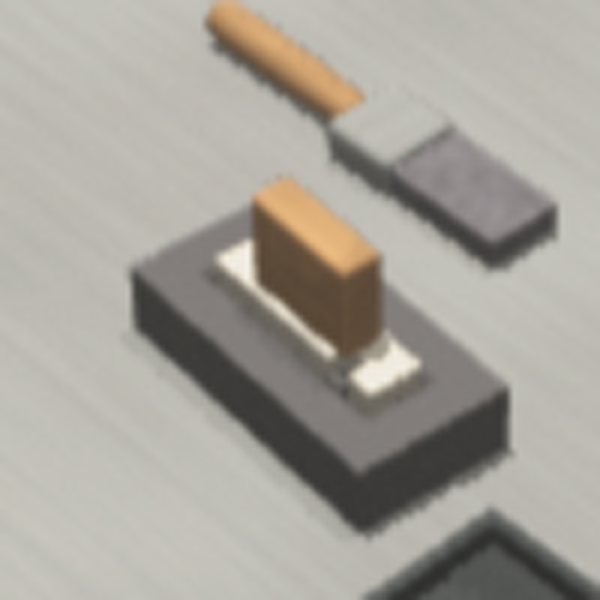

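View pics/t13a.png

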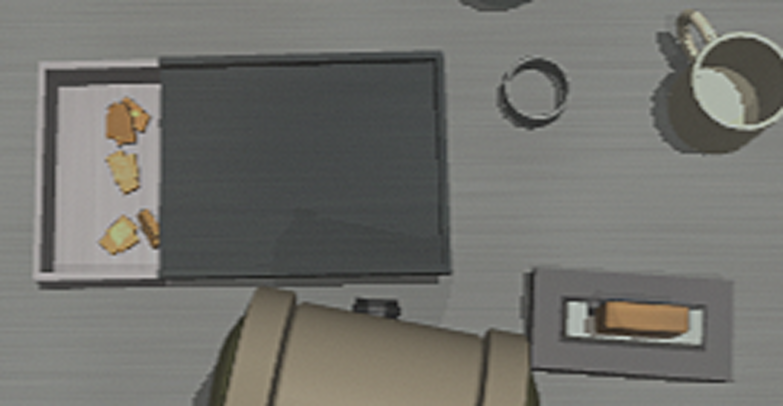

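View pics/s13.png

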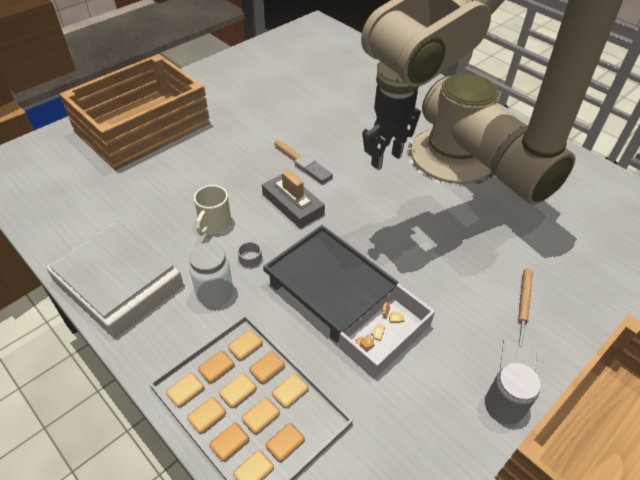

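```bash
python3 -c "
from h import *
print(ctrl.state()['qd'].round(3)); print(ctrl.sign_off())"
```

```text
[-0.046  0.009 -0.004 -0.002 -0.002 -0.004]
the job is handed in; nothing more can be done
None
```

All five biscuit chips are in the crumb trough, and the scraper is back in its holder with the gripper let go and clear. I handed the job in at about 18 s.

- **Wiping:** I took two strokes along the sheet with the scraper's flat face leading. At each check along the strokes, the sole pressed with about 7–9 N and the drag was about 5 N. The chips touched only the scraper in the pictures. One chip slipped round the scraper's end on the first stroke, and the second stroke took it.
- **Sheet and trough:** The last scene and top pictures show the sheet clear and all five chips in the trough. One of them is leaning on the inner wall, below the edge.
- **Scraper in the holder:** It went in groove over rib and met no resistance on the way down. It stopped with the tool tip at 50.2 mm, exactly 12 mm higher than when it stood on the table, so it is fully home. I pressed with about 14 N to check that.
- **Other things:** They looked unmoved in the last pictures, though I did not measure them.
- **Disagreements:** Camera estimates of positions differed by about 2–4 mm between views. I settled the sheet height by feel, at about 50.7 mm, and lined up with the holder using the wrist camera.
- **At hand-in:** The base joint still showed a small leftover speed of 0.046 rad/s, with the gripper well clear of everything.

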